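# Put the widger and the little pot away in the potting bench tray

### The arm

A 6-joint arm with a two-finger parallel gripper is mounted at the origin on the work surface. World frame = base frame: x ahead of the robot, y to its left, z up, the work surface at z = 0. Lengths are in m, angles in rad, forces in N, time in s.
With the tool pointing down it reaches from about 0.25 to 0.725 m from the base axis. Payload 4 kg.
Tool frame: the origin (TCP) lies midway between the tips of the shut fingers; the grasp point (between the pads) lies 19 mm behind it; y points along the fingers, x is the direction in which the jaws open and shut, and the axes are right-handed (so a half turn about y gives the same grasp; the last joint's range is limited). The gripper opens to 85 mm and grips with 20 to 120 N. Pads are 22 mm wide; open, the fingers measure 114 mm over their backs; the gripper's body (76 mm by 85 mm) begins 54 mm behind the grasp point. The pads swing forward as they close: fully open they stand 13 mm farther back than shut.
Start: joints at [-1.215, 0.241, 0.005, 1.335, 0, 1.571], TCP at [0.174, -0.469, 0.198] pointing down, gripper open.
Joint ranges: [-2.72, 2.72], [-1.05, 1.87], [-1.09, 1.28], [-1.99, 2.15], [-1.42, 1.44], [-3.14, 3.14]. Speed limits (rad/s): [2.79, 2.79, 3.14, 3.14, 3.14, 3.14].

### API

Orientations are given as a unit quaternion [x, y, z, w].
In Python, from workcell import bot gives the robot as it stands. The module is installed in compiled form; this text tells all that it offers.
- The arm moves only by the shell command python3 -m inch 'ROWS'. ROWS is text: rows parted by semicolons, each of 7 numbers parted by spaces: the turn, a rotation vector about the tool's x, y, z in degrees, then the shift along the tool's x, y, z in mm, then the closure, from 0 (fully open) to 1 (shut). In form: ax ay az dx dy dz fingers; .... A call has 1 to 12 rows; each row shifts and turns the commanded pose from where the row before left it, along the tool's axes as they then stand; what a row does not reach is not made up. A row lasts 1/8 s, in which the tool goes at most 62.5 mm and 10.7 degrees, less where a joint would pass 70% of its speed; a pose out of reach is approached as far as the arm can. A call with a gripper value outside its range is refused whole. The fingers move at their own pace and stop on an object; the grip force is fixed at half the most. Time passes only in rows, so rows that do not move let the fingers close. It gives the time, the measured TCP pose, the force and the opening at its end, in the units of the state.
- bot.get_obs(): the state, without advancing time (a new reading comes with each control period).
- bot.camera(name): name is "side" or "top" or "wrist"; returns a dict with "color" (400x640x3 uint8, blue, green, red), "fx", "fy", "cx", "cy" (pixels), "k1" (the pictures are not rectified: a ray, as slopes to the right and down, at radius r is drawn at 1 + k1 r^2 times it, then the intrinsics apply), "extrinsics" (4x4, takes a point from world to camera coordinates). Camera axes: x right, y up, looking along -z (the intrinsics and any distortion apply to the point x, -y, -z); pixel columns grow to the right and rows downward; lengths in m; the calibration is good to about 2 mm. A picture is of the moment at which its call begins. There is no depth.
- bot.job_done(): hands the job in, once; it reports no verdict.
Trained networks look in the newest picture that a camera, given by its name, has taken for a name from the list of things; names that differ only in an ending like _2 or _b are one class to them, and where a whole thing is asked for, a point or a joint stands for the part that bears it (a point fixed in the world has none). Each returns a list of dicts, best first, with "conf" (0 to 1); they miss things now and then, are a little off and sometimes report something else, mostly with a low value. They report only what shows in the picture. A call takes as long as a camera call. They do not tell look-alikes from the thing itself.
- bot.look_for(name, camera): "extent" ([left, top, right, bottom] in pixels, round what is visible of it).
- bot.cut_out(name, camera): "region" (400x640 bool, what is visible of it) and "extent" ([left, top, right, bottom] in pixels, round what is visible of it).
- bot.spot_point(name, camera): "point" ([column, row] in pixels: a listed point, or the origin of a listed thing).
The state is a dict: "clock": time; "joint_pos": joint angles; "joint_vel": joint speeds; "tau": joint torques, N m; "eef_pos": TCP position; "tool_rot": TCP orientation; "ft_force": force on the tool from outside, world axes, zero at the start; "ft_torque": the same for the moment, N m; "grip_width": finger opening in m.
Only numpy, scipy, OpenCV 4.12 (cv2) and the standard library are available. Lean on these libraries where they do the work, as an engineer would, in place of code of your own. Each camera call takes 0.05 s, during which the arm holds its last target.

### The job

Put the steel widger and the small terracotta pot away in the cedar unit's open pull-out tray: lay the widger flat in the wider compartment and stand the pot upright in the narrower one. Set the pot down on the tray floor rather than dropping it, as it would crack.

Things in the scene. Friction and masses are not known exactly. Their poses are not given: they have to be found in the camera images.
- widger_center (a point): Steel widger (seedling lifter), 150 mm long, lying flat on the bench top, 90 g. Point at mid-length and half-way up, 6 mm above its underside; x along its length, z up. The middle 75 mm is a bar 14 mm wide, 12 mm high, to be gripped across; the ends are flat scoops, 24 and 18 mm wide, 7 mm high. Not the wooden dibber with a cross handle.
- pot_center (a point): Small empty terracotta pot, 55 mm high, upright on the bench top, 110 g. Point on its axis half-way up, 27.5 mm above its underside; z up. The straight rim band, outer diameter 56 mm, takes the top 17 mm; below it narrows from 49 to 40 mm at the foot. Walls 4 mm. Not the black plastic pot of the same shape.
- wide_part (a point): Wider, left part of the tray (light wooden drawer, pulled 150-180 mm out to -x from a cedar unit 98 mm high; 6 N slide friction). Point on its floor, 12 mm above the bench top, mid-width, 72 mm behind the inside of the front. x into the unit, y left, z up. Inside 195 mm wide (y), 190 deep, only the front 138-168 open above. Sides 8 thick, 40 above the floor; front 12 thick, 46 above.
- narrow_part (a point): Narrower, right part of the same tray, seen from the robot. Point on its inner floor, midway across it and 72 mm behind the inside of the tray front; axes as for the wider part (168 mm along its -y). Inside 125 mm wide (y) and 190 mm deep (x), of which the front 138 to 168 mm are open above; walls as for the wider part.
There are look-alikes about, which are no part of the job. What is meant by the part that bears widger_center is not red, and is the smaller of those in its own colour.

How it is judged:
At the end, for the whole second after the job is handed in: The widger lies at rest anywhere in the wider compartment, flat on its floor (within 10 degrees, its middle less than 20 mm above the floor); the terracotta pot stands at rest anywhere in the narrower compartment, on its floor and upright within 10 degrees (x of widger_center in the frame of wide_part between -0.07 and 0.115 m and y of widger_center in the frame of wide_part between -0.09 and 0.09 m and z of widger_center in the frame of wide_part between -0.005 and 0.02 m and angle between the z axis of widger_center and the z axis of wide_part, either way round below 0.18 rad and x of pot_center in the frame of narrow_part between -0.065 and 0.11 m and y of pot_center in the frame of narrow_part between -0.05 and 0.05 m and z of pot_center in the frame of narrow_part between 0.015 and 0.04 m and angle between pot_center's own z axis and vertical below 0.18 rad and linear speed of each of widger, pot below 0.03 m/s); the robot touches nothing.
It fails at once if the terracotta pot is dropped (moves unheld faster than 0.8 m/s, a fall of over 30 mm) (linear speed of pot above 0.8 m/s and contact force between pot and the fingers below 0.01 N).
It also fails if it takes over 59 s, if anything falls off the work surface, if the arm or the gripper's body presses on something with over 40 N, if the wrist force passes 120 N, or if a joint passes its speed limit or range.

## Working session

There is one attempt and no reset: what is moved stays moved. The work goes in short steps, Python scripts to look and compute and a shell command to move; the robot and the scene stay as the last step left them, time stands still between calls to the robot, and variables do not carry over. Pictures are saved under pics/ and viewed, and the job is handed in when it is done.

```bash
mkdir -p pics; ls
python3 - <<'E'
from workcell import bot
import cv2
o=bot.get_obs(); print({k:o[k] for k in ("clock","eef_pos","tool_rot","grip_width","ft_force")})
for n in ("side","top","wrist"):
    c=bot.camera(n); cv2.imwrite(f"pics/{n}0.png",c["color"])
    print(n,c["fx"],c["fy"],c["cx"],c["cy"],c["k1"],c["extrinsics"])
    for t in ("widger_center","pot_center","wide_part","narrow_part"):
        print(t,[(x["point"],round(x["conf"],2)) for x in bot.spot_point(t,n)],[(x["extent"],round(x["conf"],2)) for x in bot.look_for(t,n)])
E
```

```text
pics
{'clock': 0.0, 'eef_pos': array([ 0.17395419, -0.468017  ,  0.19721686]), 'tool_rot': array([-0.58015608,  0.40421907, -0.40302975,  0.58102744]), 'grip_width': 0.0855285442652448, 'ft_force': array([ 0.61995564, -0.36273557,  0.23838798])}
side 405.4473638037047 405.4473638037047 316.6826315161245 193.0905699800454 -0.09615900909878287 [[-0.91621878 -0.40039511  0.01506324  0.4609706 ]
 [ 0.29348871 -0.6450433   0.70553775 -0.15588858]
 [-0.27277742  0.65084783  0.70851223 -1.0608655 ]
 [ 0.          0.          0.          1.        ]]
widger_center [([268.4, 293.0], 0.94), ([340.5, 339.5], 0.86)] [([311.1, 307.7, 379.5, 383.8], 0.88), ([245.9, 273.2, 287.7, 315.6], 0.75), ([170.4, 289.2, 225.2, 323.7], 0.72)]
pot_center [([355.8, 170.5], 0.92)] [([349.7, 159.6, 371.7, 184.2], 0.73)]
wide_part [] [([217.5, 128.0, 322.1, 225.6], 0.78)]
narrow_part [([289.1, 156.8], 0.95)] [([215.0, 126.8, 319.6, 228.4], 0.63)]
top 367.6963785705444 367.6963785705444 319.0802043839758 200.31028273343426 0.013686486639227599 [[ 0.022563   -0.99967794  0.01161618  0.03881758]
 [ 0.98403026  0.0242
[... 333 characters left out ...]
([379.1, 208.2, 398.4, 233.2], 0.55), ([184.0, 166.8, 214.7, 224.5], 0.2)]
wide_part [([318.2, 131.4], 0.92)] [([274.3, 88.4, 416.3, 163.8], 0.65)]
narrow_part [([384.2, 132.0], 0.97)] [([272.7, 90.3, 418.4, 166.4], 0.86), ([185.5, 168.7, 216.7, 221.8], 0.16)]
wrist 294.5695167464773 294.5695167464773 316.0868657769598 193.50493781045046 -0.04173433268132914 [[ 3.48638271e-01 -9.37257277e-01  3.89952181e-04 -4.99225806e-01]
 [ 9.04344483e-01  3.36286118e-01 -2.62816861e-01  3.36082913e-02]
 [ 2.46195880e-01  9.19806671e-02  9.64845659e-01 -3.78060392e-01]
 [ 0.00000000e+00  0.00000000e+00  0.00000000e+00  1.00000000e+00]]
widger_center [] []
pot_center [] []
wide_part [] []
narrow_part [] []
```

View pics/side0.png

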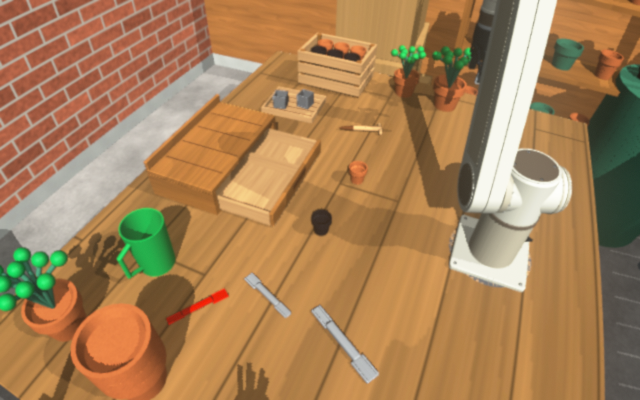

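View pics/top0.png

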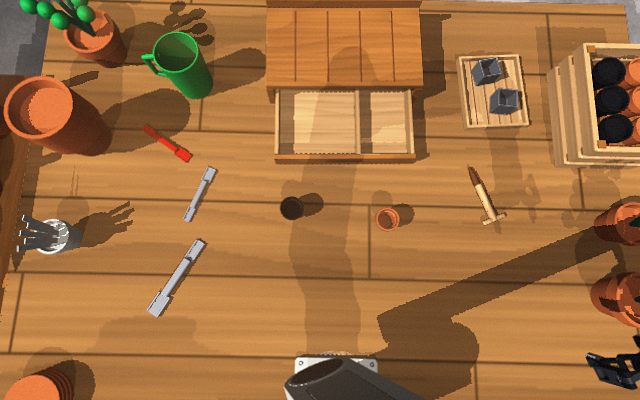

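View pics/wrist0.png

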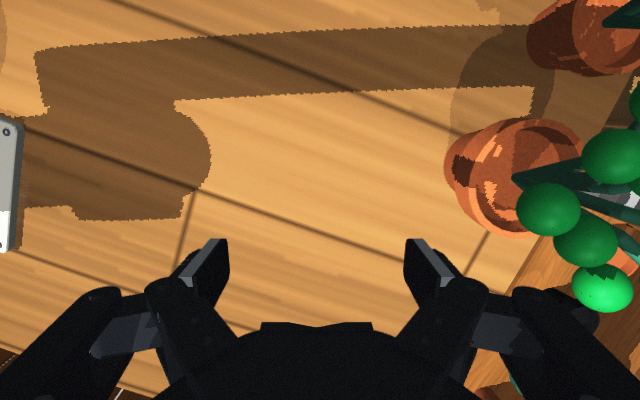

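Run:
```python
import cv2
a=cv2.imread("pics/top0.png")[110:330,130:420]
cv2.imwrite("pics/top_crop.png",cv2.resize(a,None,fx=2.7,fy=2.7,interpolation=cv2.INTER_CUBIC))
a=cv2.imread("pics/side0.png")[150:390,160:400]
cv2.imwrite("pics/side_crop.png",cv2.resize(a,None,fx=2.5,fy=2.5,interpolation=cv2.INTER_CUBIC))
```

```text
(no output)
```

View pics/top_crop.png

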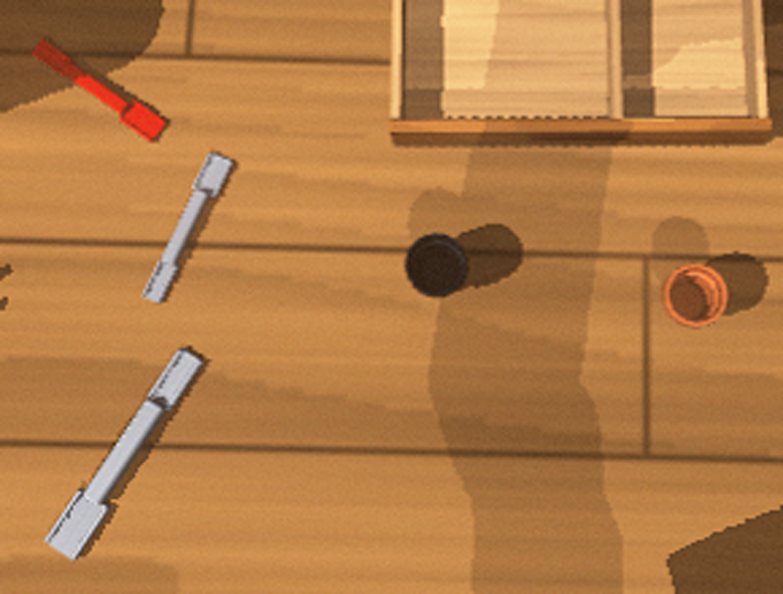

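View pics/side_crop.png

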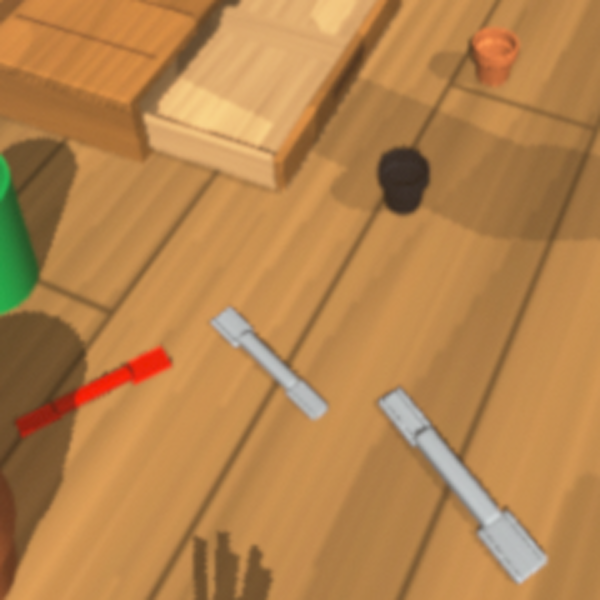

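Widger candidates (top view): small steel one at (200,194), large steel one at (177,278) and a red one at (167,143). "Not red, the smaller in its colour" fits the small steel one, which is at (268,293) in the side view; both crops confirm it. The terracotta pot is at (387,219) in top and (358,172) in side. The black one at (291,208) is the look-alike. Next I work out positions.

```bash
cat > h.py <<'E'
import numpy as np, cv2
from workcell import bot
from scipy.optimize import least_squares
from scipy.spatial.transform import Rotation as R
def cam(n):
    c=bot.camera(n); return c
def proj(c,P):
    P=np.atleast_2d(P); E=np.array(c["extrinsics"]); q=P@E[:3,:3].T+E[:3,3]
    s=np.stack([q[:,0]/-q[:,2],-q[:,1]/-q[:,2]],1); r2=(s**2).sum(1,keepdims=True)
    s=s*(1+c["k1"]*r2); return s*[c["fx"],c["fy"]]+[c["cx"],c["cy"]]
def ray(c,px):
    d=(np.array(px,float)-[c["cx"],c["cy"]])/[c["fx"],c["fy"]]; s=d.copy()
    for _ in range(20): s=d/(1+c["k1"]*(s@s))
    E=np.array(c["extrinsics"]); v=E[:3,:3].T@np.array([s[0],-s[1],-1]); o=-E[:3,:3].T@E[:3,3]; return o,v
def onz(c,px,z):
    o,v=ray(c,px); return o+v*(z-o[2])/v[2]
def tool():
    o=bot.get_obs(); M=R.from_quat(o["tool_rot"]).as_matrix(); return o,M
def save(c,name,box=None,f=1):
    a=c["color"]
    if box: a=a[box[1]:box[3],box[0]:box[2]]
    cv2.imwrite("pics/"+name,cv2.resize(a,None,fx=f,fy=f,interpolation=cv2.INTER_CUBIC))
E
python3 - <<'E'
from h import *
np.set_printoptions(precision=4,suppress=True)
o,M=tool(); print(M, o["clock"])
for n,near in (("top",(200,194)),("side",(268,293))):
    c=cam(n)
    for r in bot.cut_out("widger_center",n):
        m=r["region"]; ys,xs=np.nonzero(m); ctr=(xs.mean(),ys.mean()); print(n,"wid",round(r["conf"],2),ctr,r["extent"])
        pts=np.array([onz(c,(x,y),0.007)[:2] for x,y in zip(xs,ys)])
        (cx,cy),(w,h),a=cv2.minAreaRect(pts.astype(np.float32)*1000)
        u,s,vt=np.linalg.svd(pts-pts.mean(0),full_matrices=False)
        print("   rect ctr mm",cx,cy,w,h,a,"axis deg",np.degrees(np.arctan2(vt[0,1],vt[0,0])))
    for r in bot.cut_out("pot_center",n):
        ys,xs=np.nonzero(r["region"]); print(n,"pot",round(r["conf"],2),r["extent"],onz(c,(xs.mean(),ys.mean()),0.03))
    for t,z in (("wide_part",.012),("narrow_part",.012),("pot_center",.0275),("widger_center",.006)):
        for r in bot.spot_point(t,n): print(n,t,round(r["conf"],2),r["point"],onz(c,r["point"],z))
E
```

```text
[[ 0.3484 -0.      0.9374]
 [-0.9374 -0.      0.3484]
 [-0.     -1.     -0.    ]] 1.35
top wid 0.88 (np.float64(198.93939393939394), np.float64(192.53535353535352)) [186.2, 166.5, 216.0, 221.9]
   rect ctr mm 477.9666442871094 354.5551452636719 23.334712982177734 147.29383850097656 67.89803314208984 axis deg 158.06178257782935
top wid 0.86 (np.float64(174.4389721627409), np.float64(279.3854389721627)) [149.3, 242.1, 205.7, 318.9]
   rect ctr mm 273.090576171875 391.63482666015625 35.31622314453125 200.39639282226562 59.89837646484375 axis deg 149.62672671723317
top wid 0.68 (np.float64(166.56873315363882), np.float64(143.66576819407007)) [144.3, 123.8, 190.9, 158.4]
   rect ctr mm 609.033935546875 450.50946044921875 149.13040161132812 23.591266632080078 57.05239486694336 axis deg -123.76551541102248
top pot 0.62 [378.6, 208.5, 400.1, 230.4] [ 0.4216 -0.1183  0.03  ]
top wide_part 0.67 [316.1, 130.2] [0.6531 0.0615 0.012 ]
top narrow_part 0.62 [381.5, 132.4] [ 0.6516 -0.1093  0.012 ]
top pot_center 0.81 [388.6, 219.9] [ 0.42   -0.1224  0.0275]
top widger_center 0.88 [198.1, 193.8] [0.
[... 604 characters left out ...]
 deg 158.18606294895451
side wid 0.78 (np.float64(196.81165919282512), np.float64(306.1547085201794)) [171.4, 289.1, 226.0, 325.1]
   rect ctr mm 610.1769409179688 451.7706298828125 146.1556854248047 22.660402297973633 56.99408721923828 axis deg 56.96362476941521
side pot 0.9 [348.2, 159.0, 369.5, 187.7] [ 0.4205 -0.118   0.03  ]
side wide_part 0.77 [264.2, 192.4] [0.6445 0.0616 0.012 ]
side narrow_part 0.84 [289.9, 157.9] [ 0.6453 -0.1101  0.012 ]
side pot_center 0.63 [356.0, 171.1] [ 0.4258 -0.122   0.0275]
side widger_center 0.97 [342.9, 344.3] [0.2673 0.3973 0.006 ]
side widger_center 0.96 [268.9, 294.8] [0.4723 0.354  0.006 ]
side widger_center 0.71 [198.5, 308.1] [0.6044 0.4539 0.006 ]
```

```bash
python3 -m inch '0 -10 0 0 0 0 0; 0 -10 0 0 0 0 0; 0 -10 0 0 0 0 0; 0 -10 0 0 0 0 0; 0 -10 0 0 0 0 0; 0 -10 0 0 0 0 0; 0 -9.7 0 0 0 0 0; 0 0 0 0 0 0 0'
```

```text
clock: 3.05
eef_pos: [0.1742, -0.4687, 0.1981]
tool_rot: [-0.707, 0.0, -0.0, 0.707]
ft_force: [-0.1, 0.4, -0.7]
grip_width: 0.0853
```

```bash
python3 -m inch '0 0 0 30 0 43 0; 0 0 0 30 0 43 0; 0 0 0 30 0 43 0; 0 0 0 30 0 43 0; 0 0 0 30 0 43 0; 0 0 0 30 0 43 0; 0 0 0 30 0 43 0; 0 0 0 20 20 30 0; 0 0 0 0 0 0 0; 0 0 0 0 0 0 0'
python3 - <<'E'
from h import *
np.set_printoptions(precision=4,suppress=True)
o,M=tool(); print(o["eef_pos"])
c=cam("wrist"); save(c,"w1.png")
for r in bot.cut_out("pot_center","wrist"):
    ys,xs=np.nonzero(r["region"]); print(round(r["conf"],2),r["extent"],[onz(c,(xs.mean(),ys.mean()),z) for z in (.0275,.04)])
for r in bot.spot_point("pot_center","wrist"): print(round(r["conf"],2),r["point"],onz(c,r["point"],.0275))
E
```

```text
clock: 4.3
eef_pos: [0.4035, -0.1375, 0.1783]
tool_rot: [0.707, -0.0, -0.0, -0.707]
ft_force: [-0.0, -0.6, -0.5]
grip_width: 0.0856
[ 0.4035 -0.1375  0.1783]
0.98 [306.5, 128.6, 359.5, 184.6] [array([ 0.4222, -0.117 ,  0.0275]), array([ 0.4215, -0.1152,  0.04  ])]
```

View pics/w1.png

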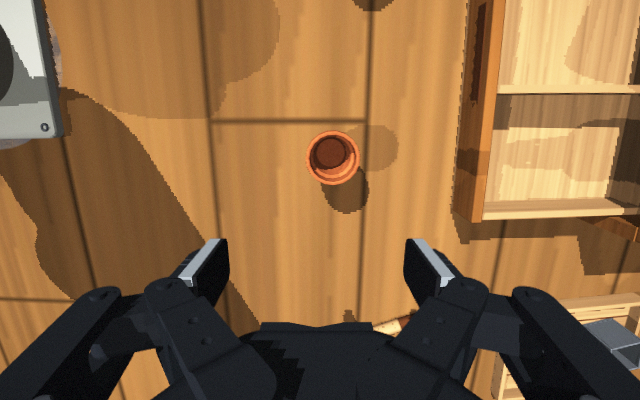

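Run:
```python
from h import *
np.set_printoptions(precision=4,suppress=True)
c=cam("wrist")
im=c["color"].astype(int); m=((im[...,2]>im[...,0]*2.2)&(im[...,2]>120)).astype(np.uint8)
r=bot.cut_out("pot_center","wrist")[0]
ct,_=cv2.findContours(r["region"].astype(np.uint8),0,1); k=max(ct,key=cv2.contourArea)
print(cv2.fitEllipse(k), [onz(c,cv2.fitEllipse(k)[0],z) for z in (.05,.055)])
# model check: project rim outer circle top
def err(p):
    t=np.linspace(0,2*np.pi,60); S=[]
    for z,rad in ((.055,.028),(.038,.028),(0,.02)):
        S.append(np.stack([p[0]+rad*np.cos(t),p[1]+rad*np.sin(t),0*t+z],1))
    h=cv2.convexHull(proj(c,np.vstack(S)).astype(np.float32))
    a=np.zeros((400,640),np.uint8); 
    x,y,w,hh=h[:,0,0].min(),h[:,0,1].min(),h[:,0,0].max(),h[:,0,1].max()
    return np.array([x,y,w,hh])-r["extent"]
s=least_squares(err,[.421,-.118]); print(s.x,err(s.x))
for t in ("wide_part","narrow_part"):
  for q in bot.spot_point(t,"wrist"): print(t,q["conf"],q["point"],onz(c,q["point"],.012))
# tray top-front edges by pixel: front top inside/outside at (470,0),(457,218),(500,0),(486,220)
for px,z in (((500,10),.058),((487,218),.058),((471,10),.058),((459,215),.058)): print(px,onz(c,px,z))
save(c,"w1tray.png",(430,0,640,260),2.3)
```

```text
((332.275634765625, 156.5137481689453), (52.757606506347656, 54.43080520629883), 20.35129737854004) [array([ 0.4208, -0.1142,  0.05  ]), array([ 0.4206, -0.1134,  0.055 ])]
[ 0.4209 -0.1126] [ 0.6183  0.3073 -1.1661 -0.3115]
narrow_part 0.84 [526.1, 148.5] [ 0.6528 -0.1093  0.012 ]
(500, 10) [0.5732 0.023  0.058 ]
(487, 218) [ 0.5894 -0.1795  0.058 ]
(471, 10) [0.5458 0.0222 0.058 ]
(459, 215) [ 0.5578 -0.1759  0.058 ]
```

View pics/w1tray.png

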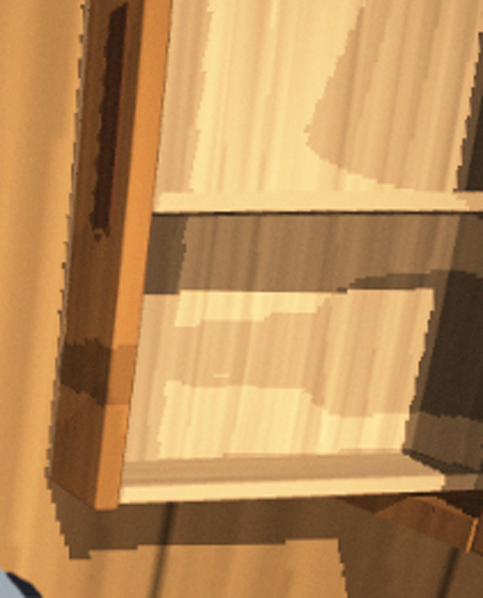

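Run:
```python
from h import *
c=cam("top"); save(c,"t2.png",(255,70,435,180),4.4)
```

```text
(no output)
```

View pics/t2.png

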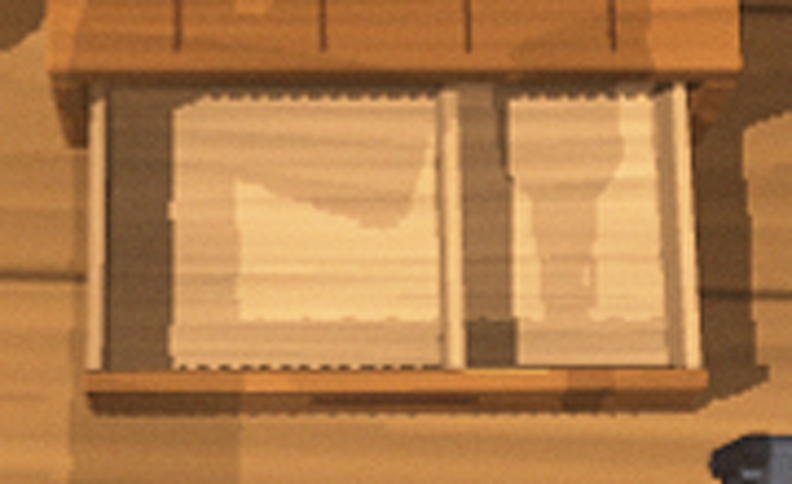

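```bash
python3 -m inch '0 0 0 17.5 20 22.5 0; 0 0 0 0 45 0 0; 0 0 0 0 40 0 0; 0 0 0 0 0 0 0; 0 0 0 0 0 0 0'
python3 - <<'E'
from h import *
c=cam("wrist"); save(c,"w2.png"); c=cam("side"); save(c,"s2.png",(260,60,460,220),4)
E
```

```text
clock: 5.32
eef_pos: [0.4221, -0.1153, 0.0744]
tool_rot: [0.707, 0.001, 0.0, -0.707]
ft_force: [-0.6, -0.6, 0.2]
grip_width: 0.0856
```

View pics/w2.png

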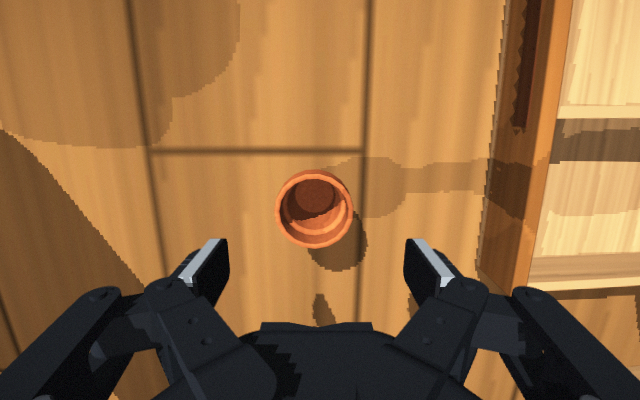

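View pics/s2.png

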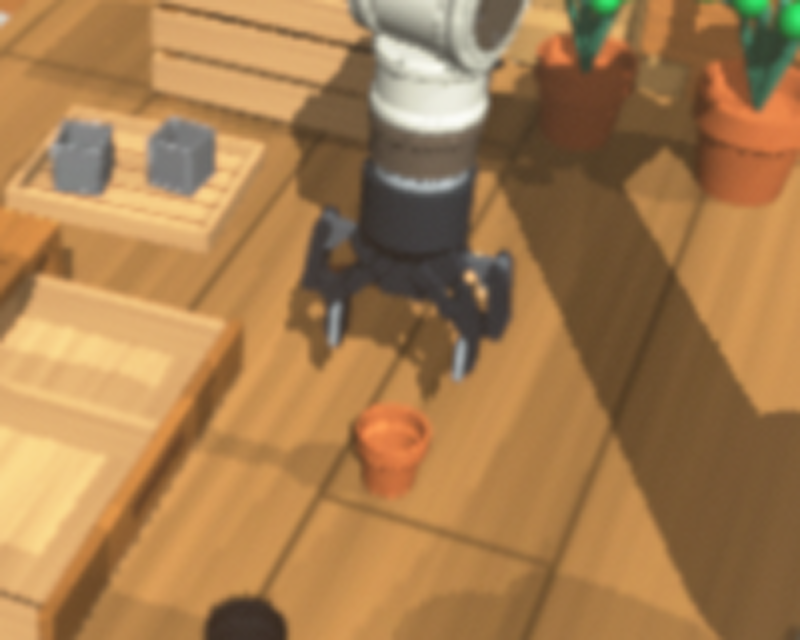

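Wrist shows the pot rim at (314,209), centred between the fingers in x. I'll refine the pot and tray positions.

Run:
```python
from h import *
np.set_printoptions(precision=4,suppress=True)
c=cam("wrist"); r=bot.cut_out("pot_center","wrist")
for r in r[:1]:
    ct,_=cv2.findContours(r["region"].astype(np.uint8),0,1); k=max(ct,key=cv2.contourArea); e=cv2.fitEllipse(k)
    print("pot",e[0],r["extent"],onz(c,e[0],.053),onz(c,(314,209),.055))
c=cam("top")
A=lambda u,v:(255+u/4.4,70+v/4.4)
# tray frame corners: origin (x,y) of front-inside mid..., yaw
# total inside: wide 195, divider?, narrow 125; wide mid to narrow mid 168 -> divider 8
pts={}
w0=-.0975-.008-.125-.008; 
obs=[(88,371,-.084,.1055,.058),(708,369,-.084,w0,.058),]  # outer? front top edge pixel (back edge = inner)
for u,v in ((88,371),(708,369),(86,386),(706,384)): print("front",(u,v),onz(c,A(u,v),.058))
for u,v in ((106,366),(440,366),(464,366),(684,366),(106,90),(440,90),(464,90),(670,90)): print("walltop",(u,v),onz(c,A(u,v),.052))
print("unit front top",onz(c,A(55,75),.098),onz(c,A(738,75),.098))
```

```text
pot (312.5467529296875, 208.33580017089844) [272.9, 168.0, 353.7, 246.3] [ 0.4208 -0.1126  0.053 ] [ 0.4218 -0.1125  0.055 ]
front (88, 371) [0.5708 0.1602 0.058 ]
front (708, 369) [ 0.5809 -0.1851  0.058 ]
front (86, 386) [0.5621 0.1609 0.058 ]
front (706, 384) [ 0.5722 -0.1838  0.058 ]
walltop (106, 366) [0.5758 0.151  0.052 ]
walltop (440, 366) [ 0.5807 -0.0362  0.052 ]
walltop (464, 366) [ 0.5811 -0.0497  0.052 ]
walltop (684, 366) [ 0.5842 -0.1733  0.052 ]
walltop (106, 90) [0.7412 0.1578 0.052 ]
walltop (440, 90) [ 0.7467 -0.0352  0.052 ]
walltop (464, 90) [ 0.7471 -0.0491  0.052 ]
walltop (670, 90) [ 0.7503 -0.1685  0.052 ]
unit front top [0.7261 0.1806 0.098 ] [ 0.7366 -0.1942  0.098 ]
```

```bash
python3 -m inch '0 0 0 -1 15 2 0; 0 0 0 0 15 0 0; 0 0 0 0 12 0 0; 0 0 0 0 10 0 0; 0 0 0 0 0 0 0; 0 0 0 0 0 0 0.1; 0 0 0 0 0 0 0.2; 0 0 0 0 0 0 0.3; 0 0 0 0 0 0 0.4; 0 0 0 0 0 0 0.5; 0 0 0 0 0 0 0.5; 0 0 0 0 0 0 0.5'
python3 - <<'E'
from h import *
c=cam("wrist"); save(c,"w3.png"); c=cam("side"); save(c,"s3.png",(300,80,440,220),4)
E
```

```text
clock: 7.08
eef_pos: [0.4201, -0.1128, 0.0211]
tool_rot: [-0.707, -0.0, 0.001, 0.707]
ft_force: [-0.0, 0.4, 0.9]
grip_width: 0.0426
```

View pics/s3.png

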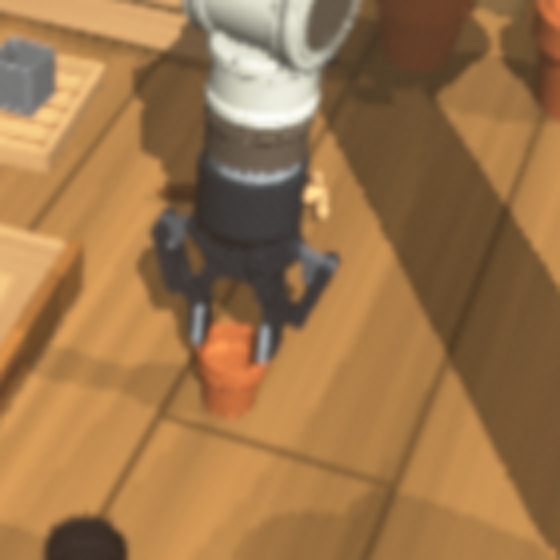

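View pics/w3.png

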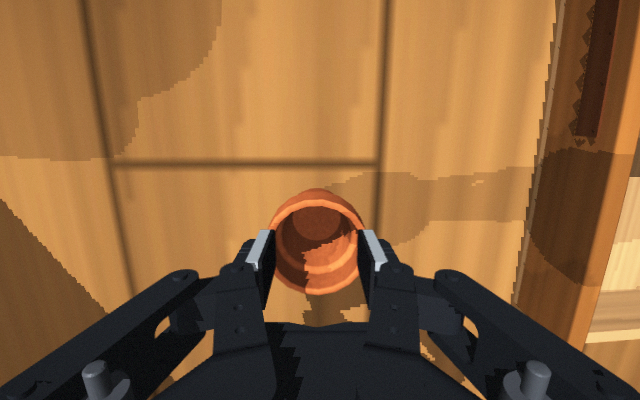

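Run:
```python
from h import *
np.set_printoptions(precision=4,suppress=True)
o,M=tool(); print(o["eef_pos"],o["grip_width"],o["ft_force"],o["joint_pos"])
for n in ("side","wrist","top"):
    c=cam(n)
    print(n,"tcp",proj(c,o["eef_pos"]),"pot rim c",proj(c,[[.421,-.113,.055]]),"foot",proj(c,[[.421,-.113,0]]))
    print(" pads/tips", proj(c,[[.421+s*.0213,-.113,z] for s in(-1,1) for z in (.027,.046)]))
    for r in bot.spot_point("pot_center",n): print(r["conf"],r["point"],onz(c,r["point"],.0275))
    for r in bot.look_for("pot_center",n): print(r["conf"],r["extent"])
```

```text
[ 0.4201 -0.1128  0.0211] 0.042671338380611115 [-0.886   0.0839  0.091 ] [-0.2623  0.2837 -0.4465  0.8407  0.      1.307 ]
side tcp [[356.5685 175.0191]] pot rim c [[357.2676 166.5399]] foot [[355.7481 179.9398]]
 pads/tips [[363.1138 175.4458]
 [363.719  170.7707]
 [349.9092 171.5048]
 [350.3649 166.8291]]
0.84 [357.0, 171.6] [ 0.4223 -0.1211  0.0275]
0.66 [348.3, 161.3, 368.0, 185.4]
wrist tcp [[315.6573 223.3233]] pot rim c [[317.2728 246.9407]] foot [[316.909  212.7805]]
 pads/tips [[282.5528 227.0047]
 [278.8393 239.7607]
 [351.5563 227.0991]
 [355.5379 239.86  ]]
0.62 [315.3, 228.5] [ 0.4199 -0.1137  0.0275]
0.63 [268.8, 188.6, 365.6, 296.2]
top tcp [[384.2324 220.0888]] pot rim c [[386.9533 217.9744]] foot [[382.7548 220.7765]]
 pads/tips [[384.8337 228.0776]
 [386.3198 227.2699]
 [384.6741 210.8804]
 [386.1444 209.7181]]
0.49 [384.7, 221.7] [ 0.4153 -0.1127  0.0275]
```

Run:
```python
from h import *
c=cam("wrist"); save(c,"w4.png",(230,170,410,310),4.2);
```

```text
(no output)
```

View pics/w4.png

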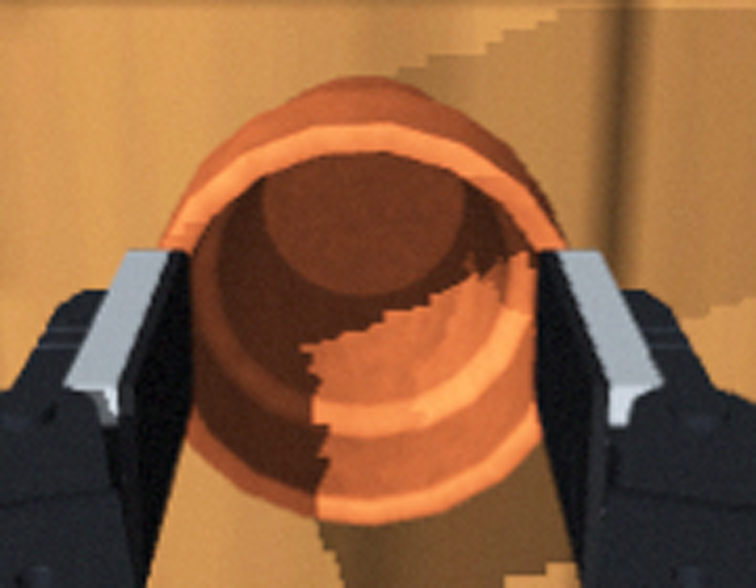

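Run:
```python
from h import *
np.set_printoptions(precision=4,suppress=True)
c=cam("wrist"); E=np.array(c["extrinsics"]); print("cam",-E[:3,:3].T@E[:3,3])
for px in ((275.2,229.5),(357.9,229.5)):
    o,v=ray(c,px); t=(-.102-o[1])/v[1]; print(o+v*t)
o,v=ray(c,(261,229.5)); t=(-.102-o[1])/v[1]; print(o+v*t)
for h in (.055,.06,.07): print(h, proj(c,[[.4201+s*.0213,-.1128+d,h] for s in (-1,1) for d in (-.011,.011)]).round(1).tolist())
```

```text
cam [ 0.4201 -0.0451  0.1968]
[ 0.3997 -0.102   0.0579]
[ 0.4416 -0.102   0.0578]
[ 0.3925 -0.102   0.058 ]
0.055 [[275.8, 265.2], [274.3, 227.0], [355.2, 265.3], [356.9, 227.1]]
0.06 [[274.6, 270.0], [272.9, 230.7], [356.5, 270.1], [358.2, 230.8]]
0.07 [[271.8, 280.5], [269.9, 238.9], [359.1, 280.6], [361.2, 239.1]]
```

Run:
```python
from h import *
np.set_printoptions(precision=4,suppress=True)
o_,M=tool()
c=cam("side"); E=np.array(c["extrinsics"]); print("cam",-E[:3,:3].T@E[:3,3])
im=c["color"].copy()
a=cv2.resize(im[130:200,320:400],None,fx=8,fy=8,interpolation=cv2.INTER_NEAREST)
def dot(P,col):
    for p in proj(c,P):
        cv2.circle(a,tuple(int(round((q-w)*8+4)) for q,w in zip(p,(320,130))),3,col,-1)
t=np.linspace(0,6.28,40)
dot(np.stack([.421+.028*np.cos(t),-.113+.028*np.sin(t),0*t+.055],1),(0,255,0))
dot(np.stack([.421+.02*np.cos(t),-.113+.02*np.sin(t),0*t],1),(0,255,0))
dot(np.array([[.4201+s*.0213,-.113+d,z] for s in (-1,1) for d in (-.011,.011) for z in (.028,)]),(255,0,0))
dot(np.array([[.4201+s*.0213,-.113+d,z] for s in (-1,1) for d in (-.011,.011) for z in (.058,)]),(255,255,0))
cv2.imwrite("pics/s5.png",a)
```

```text
cam [0.1787 0.7745 0.8547]
```

View pics/s5.png

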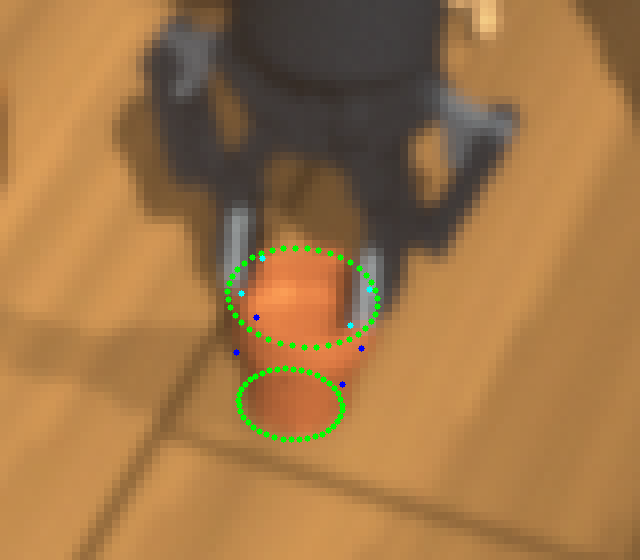

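Both side and wrist views put the real fingertips at z≈0.058, just above the rim, so the fingers have not touched the pot. They sit further from the TCP at this opening than I assumed. I'll reopen, go lower and watch the force.

```bash
python3 -m inch '0 0 0 0 0 0 0.1; 0 0 0 0 0 0 0.1; 0 0 0 0 0 0 0.1; 0 0 0 0 0 0 0.1; 0 0 0 0 5 0 0.1; 0 0 0 0 5 0 0.1; 0 0 0 0 4 0 0.1; 0 0 0 0 0 0 0.1'
python3 - <<'E'
from h import *
np.set_printoptions(precision=4,suppress=True)
c=cam("side"); im=c["color"]
a=cv2.resize(im[120:200,310:410],None,fx=7,fy=7,interpolation=cv2.INTER_CUBIC); cv2.imwrite("pics/s6.png",a)
c=cam("wrist"); save(c,"w6.png",(200,150,440,330),3.2)
E
```

```text
clock: 8.78
eef_pos: [0.4196, -0.1127, 0.0066]
tool_rot: [-0.707, -0.0, 0.001, 0.707]
ft_force: [0.2, 0.0, -0.4]
grip_width: 0.0769
```

View pics/s6.png

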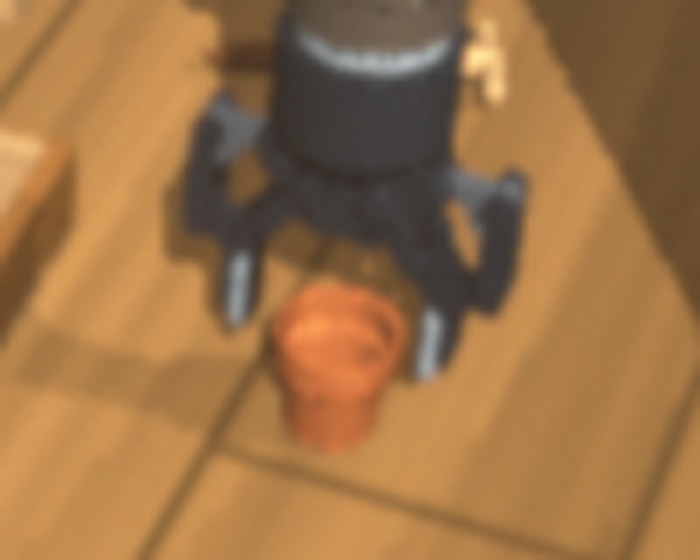

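View pics/w6.png

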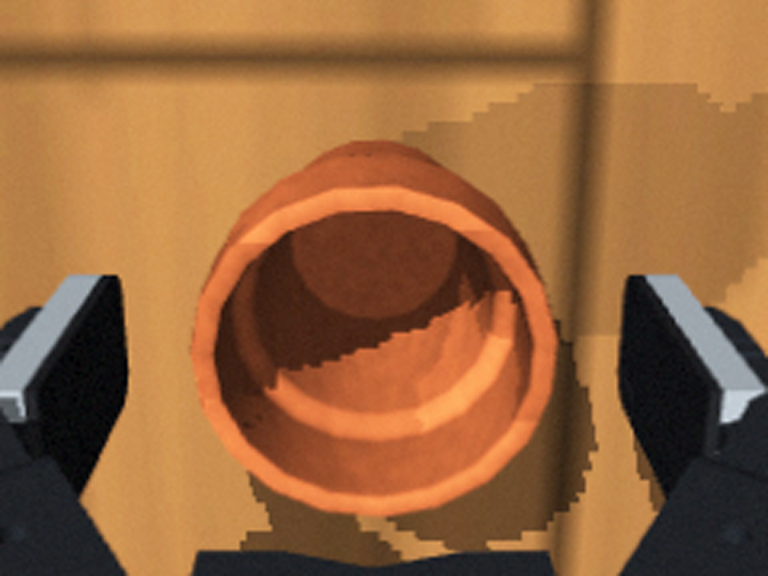

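```bash
python3 - <<'E'
from h import *
np.set_printoptions(precision=4,suppress=True)
c=cam("wrist")
for px in ((223,236),(230,236),(395,236)):
    o,v=ray(c,px); t=(-.102-o[1])/v[1]; print("tip",o+v*t)
print("rim",onz(c,(200+374.5/3.2,150+(187+515)/2/3.2),.055))
c=cam("side")
for px in ((310+235/7,120+325/7),(310+428/7,120+378/7)):
    o,v=ray(c,px); t=(-.1-o[1])/v[1]; print("tip side",o+v*t)
E
python3 -m inch '0 0 0 1 5 0 0.1; 0 0 0 0 5 0 0.1; 0 0 0 0 0 0 0.1; 0 0 0 0 0 0 0.1'
```

```text
tip [ 0.3756 -0.102   0.0523]
tip [ 0.379  -0.102   0.0522]
tip [ 0.4583 -0.102   0.0519]
rim [ 0.4208 -0.1129  0.055 ]
tip side [ 0.4597 -0.1     0.0516]
tip side [ 0.373  -0.1     0.0539]
clock: 9.48
eef_pos: [0.421, -0.1128, -0.003]
tool_rot: [-0.707, -0.0, 0.001, 0.707]
ft_force: [0.0, 0.6, 0.0]
grip_width: 0.0771
```

```bash
python3 -m inch '0 0 0 0 3 0 0.1; 0 0 0 0 0 0 0.2; 0 0 0 0 0 0 0.3; 0 0 0 0 0 0 0.4; 0 0 0 0 0 0 0.5; 0 0 0 0 0 0 0.6; 0 0 0 0 0 0 0.7; 0 0 0 0 0 0 0.7'
python3 - <<'E'
from h import *
c=cam("side"); save(c,"s7.png",(310,120,410,200),7)
c=cam("wrist"); save(c,"w7.png",(200,150,440,330),3.2)
E
```

```text
clock: 10.48
eef_pos: [0.4212, -0.113, -0.0052]
tool_rot: [0.707, 0.001, -0.0, -0.707]
ft_force: [-2.7, -0.6, 5.6]
grip_width: 0.0528
```

View pics/s7.png

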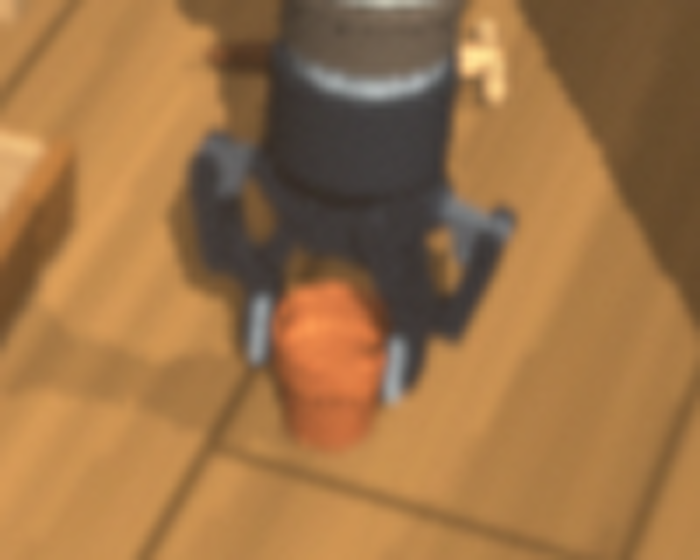

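View pics/w7.png

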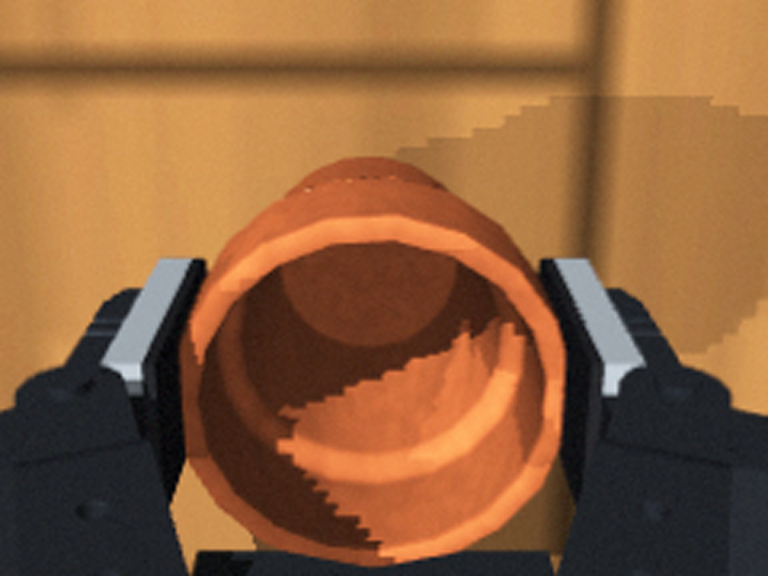

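Pot is gripped: the width stalled at 52.8 mm and the rim is between the pads. Lifting.

```bash
python3 -m inch '0 0 0 0 -20 0 0.7; 0 0 0 0 -40 0 0.7; 0 0 0 0 -40 0 0.7; 0 0 0 40 0 0 0.7; 0 0 0 45 0 0 0.7; 0 0 0 45 0 0 0.7; 0 0 0 45 0 1 0.7; 0 0 0 44 0 1 0.7; 0 0 0 0 0 0 0.7; 0 0 0 0 0 0 0.7'
python3 - <<'E'
from h import *
np.set_printoptions(precision=4,suppress=True)
c=cam("side"); save(c,"s8.png",(200,60,400,220),4)
c=cam("wrist"); save(c,"w8.png")
for t in ("narrow_part","pot_center"):
  for q in bot.spot_point(t,"wrist"): print(t,q["conf"],q["point"],onz(c,q["point"],.012))
E
```

```text
clock: 11.82
eef_pos: [0.6389, -0.1103, 0.0931]
tool_rot: [-0.707, 0.0, 0.001, 0.707]
ft_force: [0.3, 0.5, -0.4]
grip_width: 0.0526
narrow_part 0.7 [332.8, 188.6] [ 0.654  -0.1084  0.012 ]
pot_center 0.75 [316.8, 247.8] [ 0.6397 -0.1668  0.012 ]
```

View pics/s8.png

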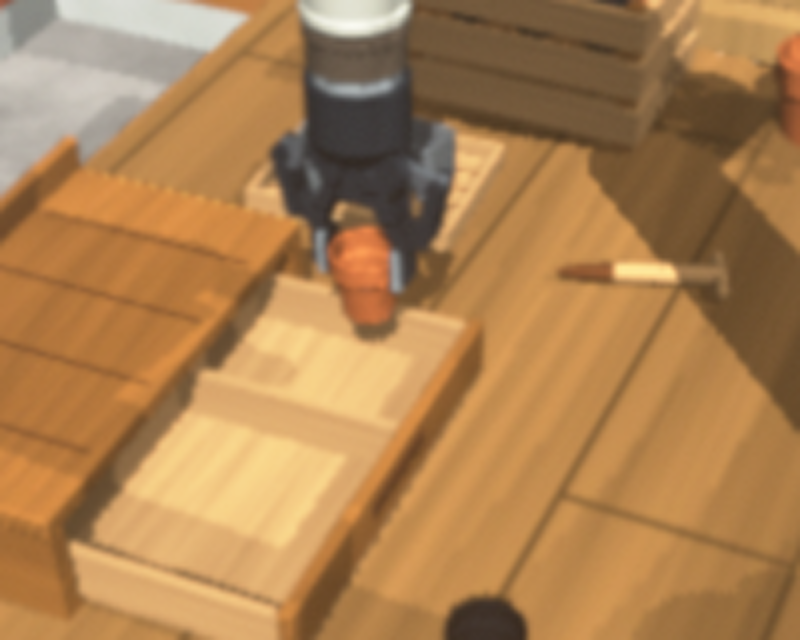

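View pics/w8.png

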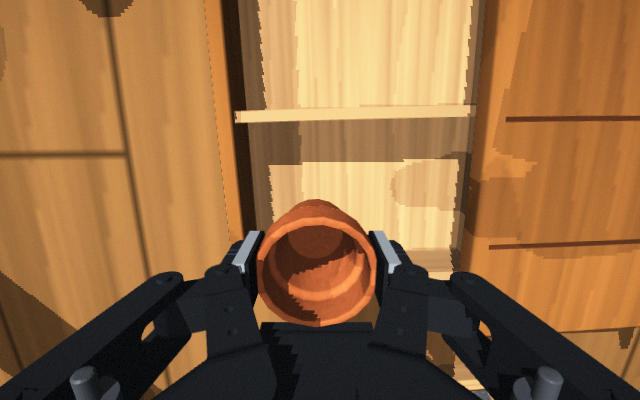

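```bash
python3 -m inch '0 0 0 1 25 0 0.7; 0 0 0 0 25 0 0.7; 0 0 0 0 18 0 0.7; 0 0 0 0 10 0 0.7; 0 0 0 0 0 0 0.7; 0 0 0 0 0 0 0.7'
python3 - <<'E'
from h import *
c=cam("side"); save(c,"s9.png",(220,90,380,210),5)
E
```

```text
clock: 12.78
eef_pos: [0.6418, -0.1107, 0.0173]
tool_rot: [0.707, 0.001, 0.0, -0.707]
ft_force: [0.2, -0.2, -0.2]
grip_width: 0.0523
```

View pics/s9.png

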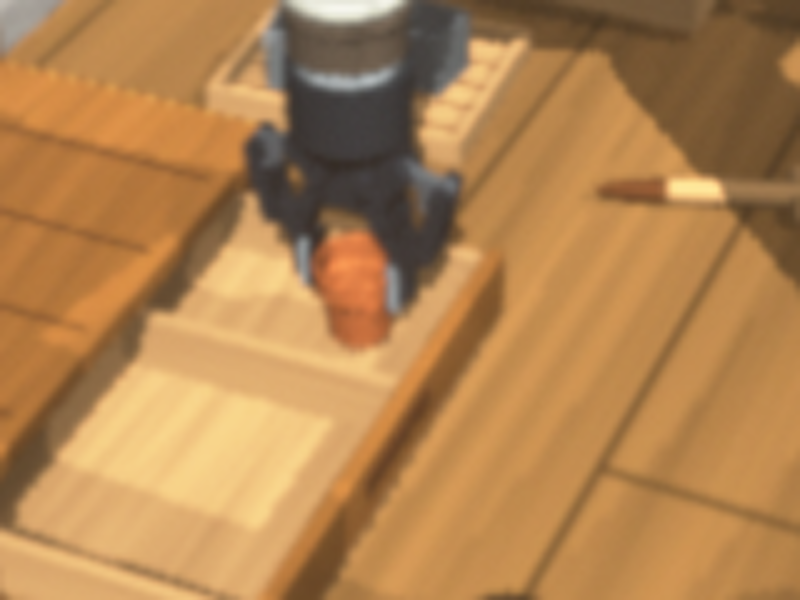

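```bash
python3 -m inch '0 0 0 0 4 0 0.7; 0 0 0 0 3 0 0.7; 0 0 0 0 2 0 0.7; 0 0 0 0 0 0 0.7; 0 0 0 0 0 0 0.7'
```

```text
clock: 13.45
eef_pos: [0.6411, -0.1105, 0.007]
tool_rot: [-0.707, -0.0, 0.001, 0.707]
ft_force: [-0.2, 0.7, -1.1]
grip_width: 0.0526
```

```bash
python3 -m inch '0 0 0 0 1 0 0.7; 0 0 0 0 1 0 0.7; 0 0 0 0 0 0 0.7'
```

```text
clock: 13.82
eef_pos: [0.6412, -0.1106, 0.0068]
tool_rot: [0.707, 0.001, -0.0, -0.707]
ft_force: [-4.5, -0.1, 7.6]
grip_width: 0.0524
```

Floor contact (7.6 N up). Releasing gently, then rising.

```bash
python3 -m inch '0 0 0 0 0 0 0.36; 0 0 0 0 0 0 0.33; 0 0 0 0 0 0 0.3; 0 0 0 0 0 0 0.25; 0 0 0 0 0 0 0.22; 0 0 0 0 0 0 0.22'
python3 - <<'E'
from h import *
c=cam("wrist"); save(c,"w10.png",(150,120,490,360),2.2)
E
```

```text
clock: 14.58
eef_pos: [0.6411, -0.1105, 0.005]
tool_rot: [-0.707, -0.001, 0.001, 0.707]
ft_force: [0.1, -0.1, 0.0]
grip_width: 0.0666
```

View pics/w10.png

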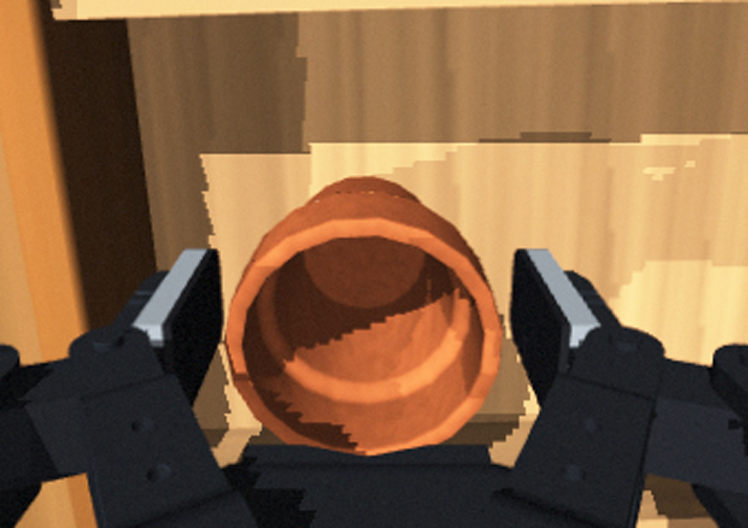

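```bash
python3 -m inch '0 0 0 0 -15 0 0.22; 0 0 0 0 -40 0 0.22; 0 0 0 0 -55 0 0.22; 0 0 0 -55 0 0 0.22; 0 0 0 -55 0 0 0.22; 0 0 0 -54 0 0 0.2; 0 0 0 0 0 57 0.2; 0 0 0 0 0 57 0.2; 0 0 0 0 0 57 0.2; 0 0 0 0 0 57 0.2; 0 0 0 0 0 57 0.2; 0 0 0 0 0 57 0.2' && python3 -m inch '0 0 0 0 0 57 0.2; 0 0 0 0 0 57 0.2; 0 -10 0 0 0 0 0.2; 0 -10 0 0 0 0 0.2; 0 -10 0 0 0 0 0.2; 0 -10 0 0 0 0 0.2; 0 -10 0 0 0 0 0.2; 0 -10 0 0 0 0 0.2; 0 -8 0 0 0 0 0.2; 0 0 0 0 0 0 0.2; 0 0 0 0 0 0 0.2'
python3 - <<'E'
from h import *
np.set_printoptions(precision=4,suppress=True)
o,M=tool(); print(M,o["eef_pos"])
c=cam("top"); save(c,"t11.png",(255,60,435,180),4.2)
c=cam("wrist"); save(c,"w11.png")
for r in bot.cut_out("widger_center","wrist"):
    ys,xs=np.nonzero(r["region"]); pts=np.array([onz(c,(x,y),0.007)[:2] for x,y in zip(xs,ys)])
    (cx,cy),(w,h),a=cv2.minAreaRect(pts.astype(np.float32)*1000); u,s,vt=np.linalg.svd(pts-pts.mean(0),full_matrices=False)
    print(round(r["conf"],2),r["extent"],"ctr",cx,cy,w,h,"axis",np.degrees(np.arctan2(vt[0,1],vt[0,0])))
for q in bot.spot_point("widger_center","wrist"): print(q["conf"],q["point"],onz(c,q["point"],.006))
E
```

```text
clock: 16.12
eef_pos: [0.477, 0.2334, 0.1167]
tool_rot: [-0.707, -0.001, -0.0, 0.707]
ft_force: [1.4, -0.9, 0.6]
grip_width: 0.0686
clock: 17.5
eef_pos: [0.4767, 0.3454, 0.1158]
tool_rot: [-0.586, -0.396, 0.395, 0.586]
ft_force: [-0.2, 0.9, -0.3]
grip_width: 0.0686
[[ 0.375   0.0008 -0.927 ]
 [ 0.927   0.0006  0.375 ]
 [ 0.0008 -1.     -0.0005]] [0.4767 0.3454 0.1158]
0.92 [248.7, 0.0, 285.0, 73.0] ctr 335.8985900878906 354.478271484375 25.93464469909668 60.08174514770508 axis -31.81813703019367
0.8 [409.0, 238.1, 516.1, 275.8] ctr 615.85009765625 458.9476318359375 126.58614349365234 20.690731048583984 axis 54.76912274320127
0.74 [324.4, 180.0] [0.4777 0.3551 0.006 ]
0.63 [453.1, 261.0] [0.6137 0.4517 0.006 ]
```

View pics/t11.png

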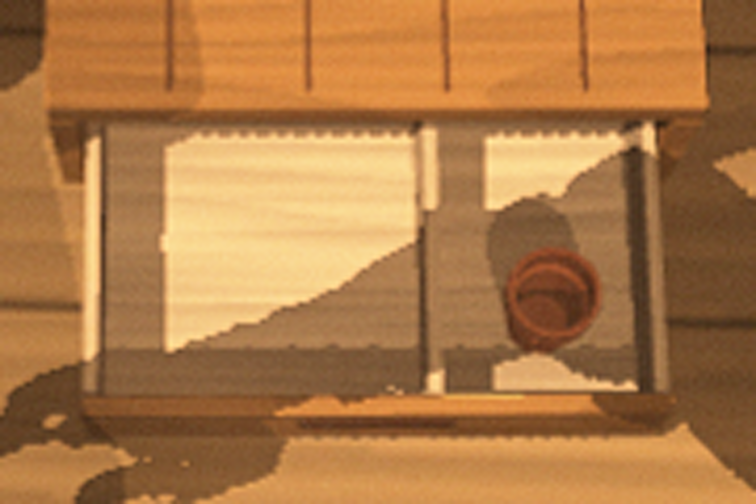

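View pics/w11.png

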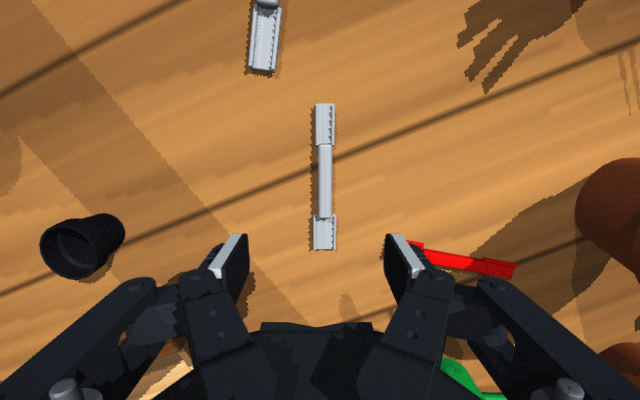

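The pot stands in the narrow part (top crop (553,300)). The wrist view shows the small steel widger at (325,103–249), with its bar centre at (325,180), parallel to the pads. I'll centre over it and measure how far the tips extend when nearly shut.

```bash
python3 -m inch '0 0 0 9.4 0 2.9 0.75; 0 0 0 0 0 0 0.75; 0 0 0 0 0 0 0.75; 0 0 0 0 0 0 0.75; 0 0 0 0 0 0 0.75; 0 0 0 0 0 0 0.75'
python3 - <<'E'
from h import *
np.set_printoptions(precision=4,suppress=True)
o,M=tool(); print(o["eef_pos"],o["grip_width"])
c=cam("wrist"); save(c,"w12.png",(220,80,420,330),2.3)
for q in bot.spot_point("widger_center","wrist"): print(q["conf"],q["point"],onz(c,q["point"],.006))
for d in (.02,.025,.03,.035,.04,.045):
    P=[o["eef_pos"]+M@np.array([s*o["grip_width"]/2,-d,.011]) for s in (-1,1)]
    print(d,proj(c,np.array(P)).round(1).tolist())
for px in ((325,104),(324,180),(324,249)): print(px,onz(c,px,.01))
E
```

```text
clock: 18.45
eef_pos: [0.4773, 0.355, 0.1151]
tool_rot: [-0.586, -0.396, 0.396, 0.586]
ft_force: [0.9, 0.2, -0.1]
grip_width: 0.0214
[0.4773 0.355  0.1151] 0.021395876722434905
0.94 [315.4, 184.3] [0.479  0.3547 0.006 ]
0.66 [445.5, 261.2] [0.6108 0.4534 0.006 ]
0.02 [[295.1, 216.3], [333.3, 216.4]]
0.025 [[294.5, 219.5], [333.9, 219.5]]
0.03 [[293.8, 222.8], [334.4, 222.8]]
0.035 [[293.1, 226.3], [335.0, 226.3]]
0.04 [[292.4, 230.0], [335.6, 230.0]]
0.045 [[291.6, 234.0], [336.3, 234.1]]
(325, 104) [0.4112 0.3915 0.01  ]
(324, 180) [0.4772 0.3645 0.01  ]
(324, 249) [0.5458 0.3375 0.01  ]
```

View pics/w12.png

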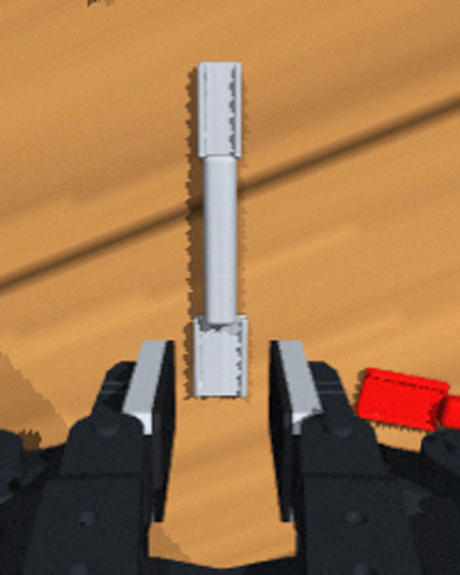

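```bash
python3 -m inch '0 0 0 -1 40 0 0.6; 0 0 0 0 40 0 0.6; 0 0 0 0 30 0 0.6; 0 0 0 0 20 0 0.6; 0 0 0 0 8 0 0.6; 0 0 0 0 0 0 0.6; 0 0 0 0 0 0 0.6'
python3 - <<'E'
from h import *
np.set_printoptions(precision=4,suppress=True)
o,M=tool(); print(o["eef_pos"],o["grip_width"])
c=cam("wrist"); save(c,"w13.png",(220,130,420,330),3)
for d in (.03,.035,.04,.045):
    P=[o["eef_pos"]+M@np.array([s*o["grip_width"]/2,-d,.011]) for s in (-1,1)]
    print(d,proj(c,np.array(P)).round(1).tolist())
c=cam("side"); save(c,"s13.png",(210,230,330,330),6)
E
```

```text
clock: 19.42
eef_pos: [0.4777, 0.3548, -0.0217]
tool_rot: [-0.586, -0.397, 0.395, 0.586]
ft_force: [-0.0, 0.4, 0.6]
grip_width: 0.0342
[ 0.4777  0.3548 -0.0217] 0.034216045346099525
0.03 [[281.6, 222.7], [346.5, 222.7]]
0.035 [[280.5, 226.2], [347.4, 226.2]]
0.04 [[279.3, 229.9], [348.5, 230.0]]
0.045 [[278.1, 233.9], [349.6, 234.0]]
```

View pics/w13.png

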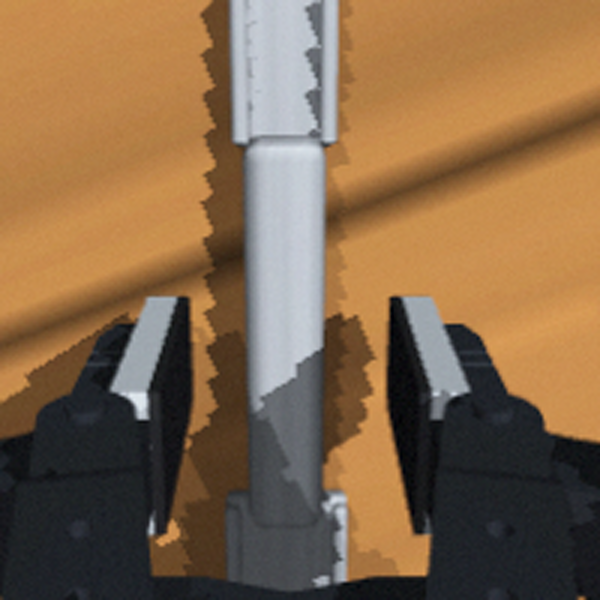

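View pics/s13.png

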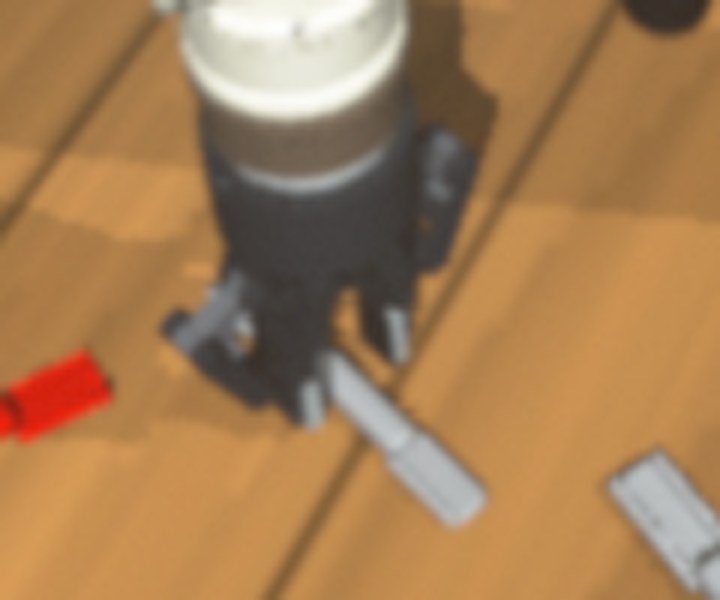

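```bash
python3 -m inch '0 0 0 -1 6 0 0.6; 0 0 0 0 3 0 0.6; 0 0 0 0 2 0 0.6; 0 0 0 0 0 0 0.6; 0 0 0 0 0 0 0.6'
python3 - <<'E'
from h import *
c=cam("side"); save(c,"s14.png",(230,250,310,320),8)
E
```

```text
clock: 20.15
eef_pos: [0.4765, 0.3532, -0.0339]
tool_rot: [0.586, 0.396, -0.396, -0.586]
ft_force: [-1.4, -0.4, 1.3]
grip_width: 0.034
```

View pics/s14.png

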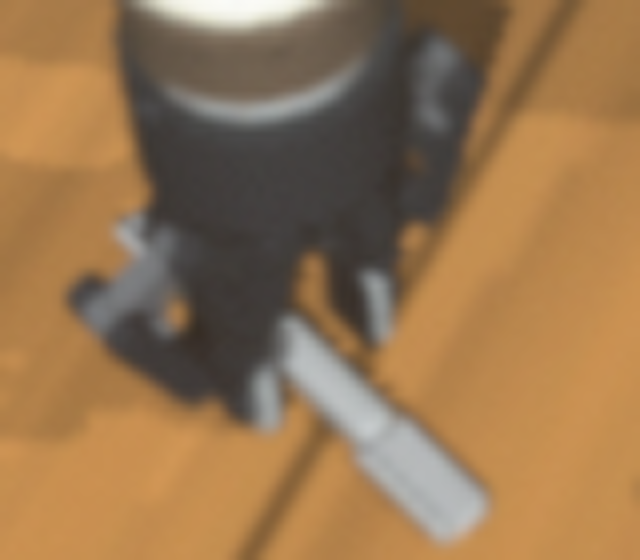

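```bash
python3 -m inch '0 0 0 0 0 0 0.7; 0 0 0 0 0 0 0.8; 0 0 0 0 0 0 0.9; 0 0 0 0 0 0 0.95; 0 0 0 0 0 0 0.95; 0 0 0 0 0 0 0.95'
```

```text
clock: 20.95
eef_pos: [0.4774, 0.3536, -0.0326]
tool_rot: [0.586, 0.397, -0.395, -0.586]
ft_force: [-1.7, -1.0, 6.8]
grip_width: 0.0125
```

```bash
python3 -m inch '0 0 0 0 -15 0 0.95; 0 0 0 0 -30 0 0.95; 0 0 0 0 -45 0 0.95; 0 0 0 0 -45 0 0.95; 0 8 0 0 0 0 0.95; 0 10 0 0 0 0 0.95; 0 10 0 0 0 0 0.95; 0 10 0 0 0 0 0.95; 0 10 0 0 0 0 0.95; 0 10 0 0 0 0 0.95; 0 8 0 0 0 0 0.95; 0 0 0 0 0 0 0.95'
python3 - <<'E'
from h import *
c=cam("wrist"); save(c,"w15.png",None,1); c=cam("side"); save(c,"s15.png",(200,200,340,320),5.5)
E
```

```text
clock: 22.45
eef_pos: [0.4764, 0.3532, 0.1014]
tool_rot: [-0.707, -0.013, 0.013, 0.707]
ft_force: [-0.3, 0.1, -0.4]
grip_width: 0.0121
```

View pics/w15.png

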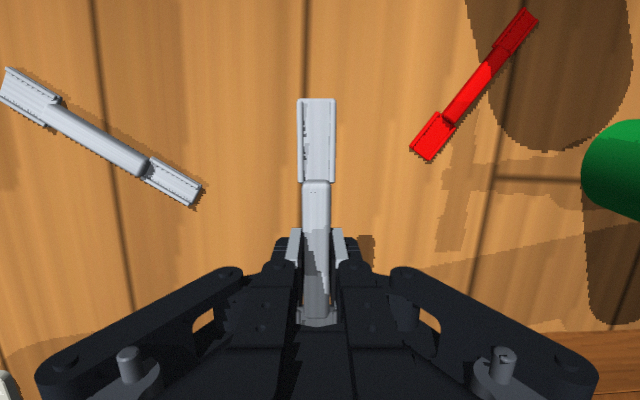

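View pics/s15.png

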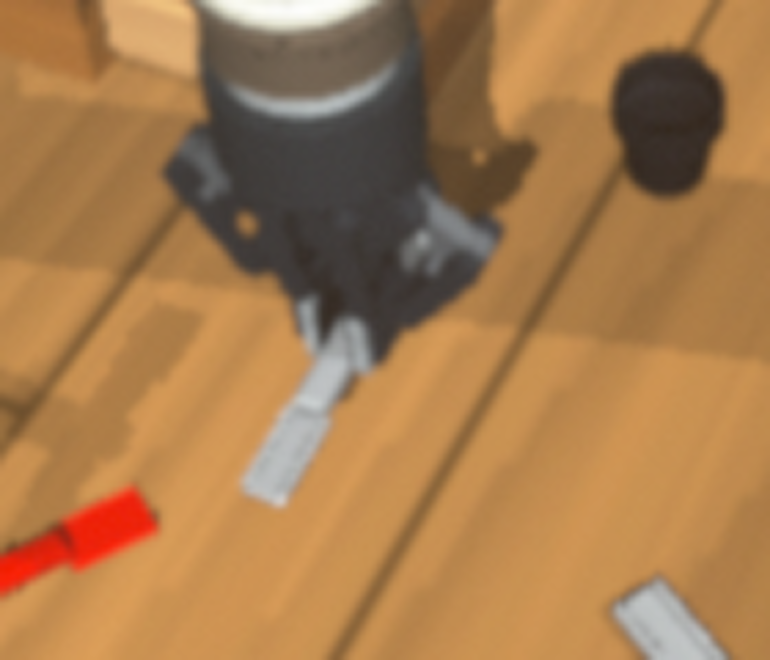

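Run:
```python
from h import *
np.set_printoptions(precision=4,suppress=True)
o,M=tool(); c=cam("wrist"); E=np.array(c["extrinsics"]); C=-E[:3,:3].T@E[:3,3]
print("cam in tool",M.T@(C-o["eef_pos"]), "view dir in tool", M.T@(-E[2,:3]))
for off in (.02,.03,.038,.0425):
  for d in (.06,.073,.09,.1,.11,.12,.13):
    p=proj(c,[o["eef_pos"]+M@np.array([0,-d,off])])[0]; print(off,d,p.round(0))
c=cam("side"); 
for d in (.0,.037,.073,.09,.11): print("side",d,proj(c,[o["eef_pos"]+M@np.array([0,-d,0])])[0].round(1))
```

```text
cam in tool [ 0.0001 -0.1757  0.0677] view dir in tool [ 0.0009  0.9646 -0.2637]
0.02 0.06 [315. 230.]
0.02 0.073 [315. 243.]
0.02 0.09 [315. 266.]
0.02 0.1 [315. 283.]
0.02 0.11 [315. 304.]
0.02 0.12 [315. 331.]
0.02 0.13 [315. 367.]
0.03 0.06 [315. 208.]
0.03 0.073 [315. 219.]
0.03 0.09 [315. 237.]
0.03 0.1 [315. 252.]
0.03 0.11 [315. 270.]
0.03 0.12 [315. 293.]
0.03 0.13 [315. 325.]
0.038 0.06 [315. 189.]
0.038 0.073 [315. 198.]
0.038 0.09 [315. 213.]
0.038 0.1 [315. 225.]
0.038 0.11 [315. 240.]
0.038 0.12 [315. 260.]
0.038 0.13 [315. 287.]
0.0425 0.06 [315. 178.]
0.0425 0.073 [315. 186.]
0.0425 0.09 [315. 199.]
0.0425 0.1 [315. 210.]
0.0425 0.11 [315. 223.]
0.0425 0.12 [315. 240.]
0.0425 0.13 [315. 264.]
side 0.0 [264.3 271.3]
side 0.037 [262.9 261.5]
side 0.073 [261.5 251.4]
side 0.09 [260.8 246.4]
side 0.11 [260.  240.3]
```

Run:
```python
from h import *
np.set_printoptions(precision=4,suppress=True)
o,M=tool(); c=cam("side")
for u,v in ((490,250),(465,270),(400,330),(170,180),(240,270),(300,330),(365,370),(320,205)):
    O,V=ray(c,(200+u/5.5,200+v/5.5)); 
    for dy in (0,.015):
        t=(o["eef_pos"][1]+dy-O[1])/V[1]; print((u,v),dy,(O+V*t-o["eef_pos"]).round(3))
```

```text
(490, 250) 0 [-0.066  0.     0.129]
(490, 250) 0.015 [-0.074  0.015  0.151]
(465, 270) 0 [-0.055  0.     0.111]
(465, 270) 0.015 [-0.064  0.015  0.134]
(400, 330) 0 [-0.025  0.     0.057]
(400, 330) 0.015 [-0.035  0.015  0.082]
(170, 180) 0 [0.07  0.    0.098]
(170, 180) 0.015 [0.057 0.015 0.122]
(240, 270) 0 [0.045 0.    0.056]
(240, 270) 0.015 [0.033 0.015 0.081]
(300, 330) 0 [0.021 0.    0.03 ]
(300, 330) 0.015 [0.01  0.015 0.056]
(365, 370) 0 [-0.007  0.     0.02 ]
(365, 370) 0.015 [-0.017  0.015  0.046]
(320, 205) 0 [0.003 0.    0.118]
(320, 205) 0.015 [-0.007  0.015  0.141]
```

```bash
python3 -m inch '0 0 0 0 0 -50 0.95; 0 0 0 30 0 -50 0.95; 0 0 0 30 0 -50 0.95; 0 0 0 30 0 -50 0.95; 0 0 0 30 0 -50 0.95; 0 0 0 31 0 -49 0.95; 0 0 0 0 0 0 0.95; 0 0 0 0 0 0 0.95'
python3 - <<'E'
from h import *
np.set_printoptions(precision=4,suppress=True)
c=cam("wrist"); save(c,"w16.png",None,1); c=cam("top"); save(c,"t16.png",(255,60,435,180),4.2)
for q in bot.spot_point("narrow_part","top"): print("narrow",q["conf"],onz(c,q["point"],.012))
for q in bot.spot_point("wide_part","top"): print("wide",q["conf"],onz(c,q["point"],.012))
E
```

```text
clock: 23.7
eef_pos: [0.6379, 0.0598, 0.1007]
tool_rot: [-0.707, -0.012, 0.013, 0.707]
ft_force: [0.4, 0.4, -1.4]
grip_width: 0.0118
```

View pics/w16.png

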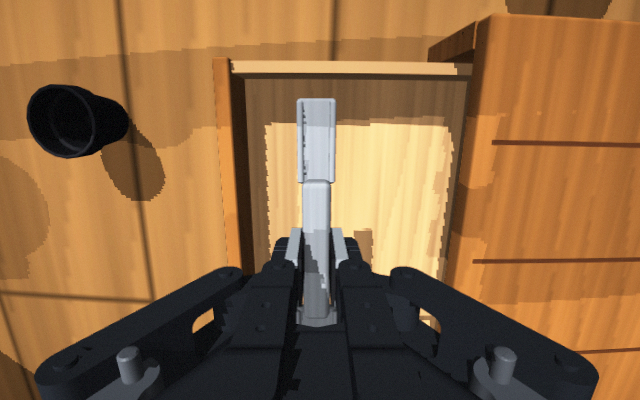

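View pics/t16.png

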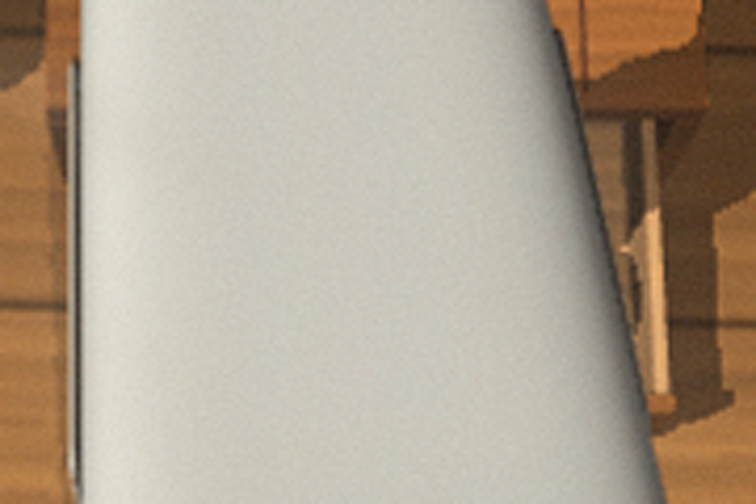

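```bash
python3 -m inch '0 0 0 0 30 0 0.95; 0 0 0 0 30 0 0.95; 0 0 0 0 25 0 0.95; 0 0 0 0 15 0 0.95; 0 0 0 0 8 0 0.95; 0 0 0 0 0 0 0.95; 0 0 0 0 0 0 0.95'
python3 - <<'E'
from h import *
c=cam("wrist"); save(c,"w17.png",None,1); c=cam("side"); save(c,"s17.png",(200,100,360,240),4.5)
E
```

```text
clock: 24.78
eef_pos: [0.6393, 0.0601, -0.0057]
tool_rot: [-0.707, -0.014, 0.012, 0.707]
ft_force: [1.1, 1.0, -1.1]
grip_width: 0.0121
```

View pics/w17.png

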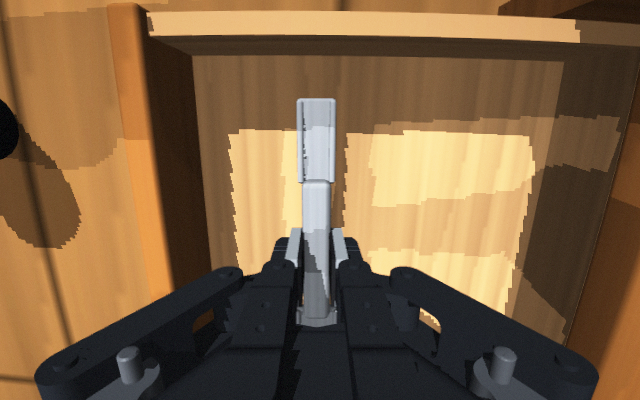

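View pics/s17.png

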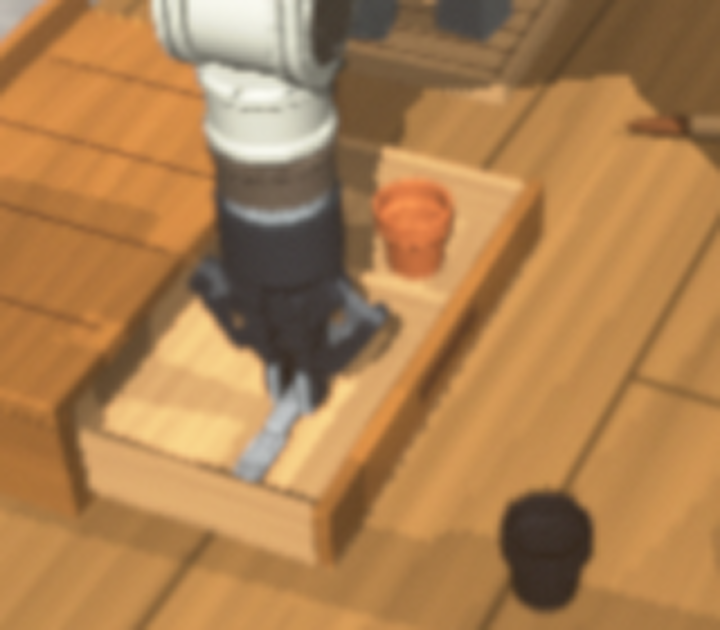

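The wrist view shows the widger inside the wide part, ending at row 98, short of the left wall at row ~50. The side view shows the pot upright at (413,230). Lowering the last ~15 mm slowly.

```bash
python3 -m inch '0 0 0 0 5 0 0.95; 0 0 0 0 4 0 0.95; 0 0 0 0 3 0 0.95; 0 0 0 0 1 0 0.95; 0 0 0 0 0 0 0.95'
```

```text
clock: 25.5
eef_pos: [0.6382, 0.0599, -0.0201]
tool_rot: [0.707, 0.013, -0.013, -0.707]
ft_force: [0.0, -0.4, -0.6]
grip_width: 0.0119
```

```bash
python3 -m inch '0 0 0 0 1 0 0.95; 0 0 0 0 1 0 0.95; 0 0 0 0 0 0 0.95'
```

```text
clock: 25.88
eef_pos: [0.6386, 0.0599, -0.0206]
tool_rot: [-0.707, -0.013, 0.012, 0.707]
ft_force: [-2.4, -0.3, 4.7]
grip_width: 0.0122
```

Contact (4.7 N). Opening a little and rising.

```bash
python3 -m inch '0 0 0 0 0 0 0.8; 0 0 0 0 0 0 0.7; 0 0 0 0 0 0 0.65; 0 0 0 0 0 0 0.65; 0 0 0 0 -10 0 0.65; 0 0 0 0 -30 0 0.65; 0 0 0 0 -50 0 0.65; 0 0 0 0 -50 0 0.65; 0 0 0 -50 0 0 0.65; 0 0 0 -60 0 0 0.65; 0 0 0 -60 0 0 0.65; 0 0 0 0 0 0 0.65' && python3 -m inch '0 0 0 0 0 60 0.65; 0 0 0 0 0 60 0.65; 0 0 0 0 0 60 0.65; 0 0 0 0 0 60 0.65; 0 0 0 0 0 0 0.65; 0 0 0 0 0 0 0.65'
python3 - <<'E'
from h import *
np.set_printoptions(precision=4,suppress=True)
for n,b in (("top",(255,60,435,180)),("side",(200,100,360,240))):
    c=cam(n); save(c,n+"18.png",b,4.2)
    for t,z in (("wide_part",.012),("narrow_part",.012),("pot_center",.0395),("widger_center",.018)):
        for q in bot.spot_point(t,n): print(n,t,round(q["conf"],2),q["point"],onz(c,q["point"],z))
E
```

```text
clock: 27.38
eef_pos: [0.4598, 0.053, 0.1163]
tool_rot: [0.707, 0.009, -0.017, -0.707]
ft_force: [1.2, -0.3, 0.6]
grip_width: 0.0295
clock: 28.12
eef_pos: [0.4597, 0.2937, 0.1179]
tool_rot: [0.707, 0.013, -0.013, -0.707]
ft_force: [0.5, -0.6, 0.4]
grip_width: 0.0297
top wide_part 0.72 [318.4, 129.1] [0.6563 0.0556 0.012 ]
top narrow_part 0.8 [382.5, 136.3] [ 0.641  -0.1118  0.012 ]
top pot_center 0.87 [387.5, 135.0] [ 0.6346 -0.1195  0.0395]
top widger_center 0.98 [319.1, 135.6] [0.6363 0.0534 0.018 ]
side wide_part 0.86 [262.9, 191.8] [0.6492 0.061  0.012 ]
side narrow_part 0.69 [287.3, 158.1] [ 0.6524 -0.1057  0.012 ]
side pot_center 0.56 [292.2, 148.6] [ 0.6437 -0.1254  0.0395]
side widger_center 0.83 [197.8, 305.3] [0.604  0.4531 0.018 ]
side widger_center 0.67 [345.0, 337.5] [0.2675 0.3862 0.018 ]
```

View pics/top18.png

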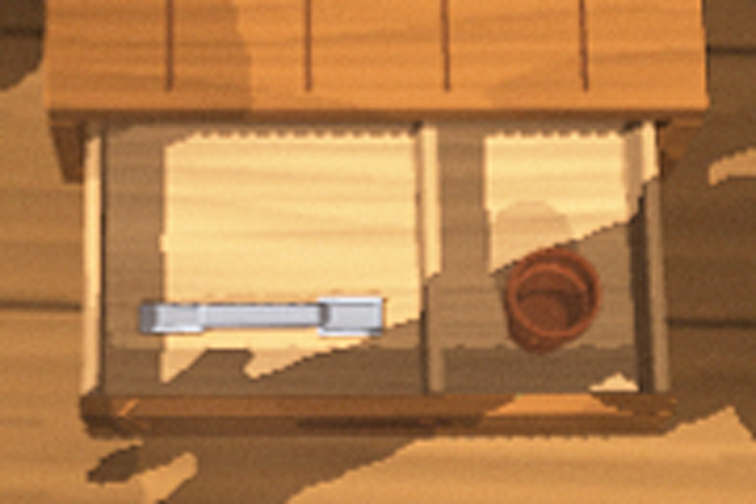

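View pics/side18.png

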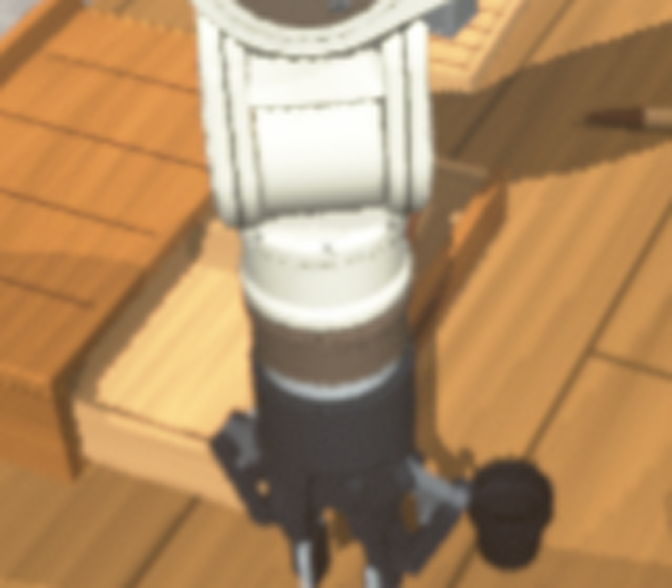

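The top view shows both in place, but the arm blocks the side view. I'll move clear for a last side check.

```bash
python3 -m inch '0 0 0 0 -40 0 0.65; 0 0 0 -50 0 0 0.65; 0 0 0 -50 0 0 0.65; 0 0 0 -30 0 0 0.65; 0 0 0 0 0 0 0.65; 0 0 0 0 0 0 0.65'
python3 - <<'E'
from h import *
np.set_printoptions(precision=4,suppress=True)
c=cam("side"); save(c,"s19.png",(200,100,360,240),4.2)
for t,z in (("pot_center",.0395),("widger_center",.018)):
    for q in bot.spot_point(t,"side"): print(t,round(q["conf"],2),q["point"],onz(c,q["point"],z))
E
```

```text
clock: 29.38
eef_pos: [0.3306, 0.2892, 0.1585]
tool_rot: [-0.707, -0.013, 0.012, 0.707]
ft_force: [-0.1, -0.4, -0.5]
grip_width: 0.0298
pot_center 0.82 [292.9, 146.7] [ 0.6459 -0.135   0.0395]
widger_center 0.8 [199.9, 303.7] [0.6019 0.4476 0.018 ]
widger_center 0.76 [340.7, 339.8] [0.2741 0.395  0.018 ]
widger_center 0.5 [268.4, 194.3] [0.6264 0.0684 0.018 ]
```

View pics/s19.png

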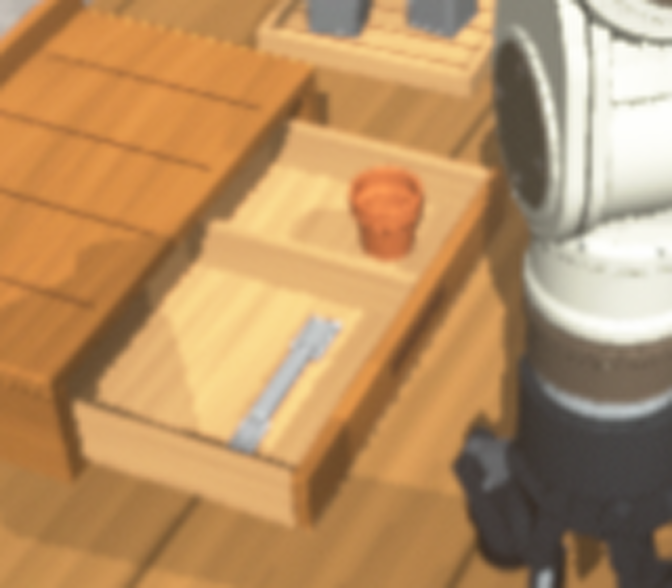

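The side view shows the pot upright on the floor at crop (386,212) and the widger flat in the wider part from (243,440) to (325,325). The arm is clear of everything. Handing in.

```bash
python3 -c "
from workcell import bot
print(bot.job_done())"
```

```text
the job is handed in; nothing more can be done
None
```

I put both things away in the tray and handed the job in at about 29.5 s; the hand-in gives no verdict. I gripped the terracotta pot by its rim, lowered it to contact (7.6 N) and released it upright in the narrower compartment. I then laid the small steel widger flat along y in the wider compartment, also lowered to contact (4.7 N).

**Final checks:** The last top and side pictures show the pot upright on its floor and the widger flat, with the arm clear of everything. The last force reading was about 0.6 N. From the top view, relative to my estimates of the two compartment points:

| Object | x (mm) | y (mm) |
|---|---|---|
| Widger | about -10 | about -5 |
| Pot | about -15 | about -10 |

**What failed or disagreed:**
- **First pot grasp:** it closed in the air above the rim. Both cameras put the real fingertips about 37–45 mm behind the reported TCP, farther than the description suggests, so I worked to the pictures after that.
- **Finger opening:** it read about 53 mm on the 56 mm rim and 12 mm on the 14 mm bar.
- **Last side view:** the network placed the pot about 15–25 mm farther right (y = -0.135) than the other measurements. That is still inside the allowed area and disagrees with the picture. It also reported the two look-alike widgers, which I did not move.

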